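Unlock the food processor and hold its pulse lever at half travel

ROBOT

A 7-joint arm with a two-finger parallel gripper is mounted at the origin on the work surface. World frame = base frame: x ahead of the robot, y to its left, z up, the work surface at z = 0. Lengths are in m, angles in rad, forces in N, time in s.
With the tool pointing down it reaches from about 0.35 to 0.9 m from the base axis. Payload 8.1 kg.
Tool frame: the origin (TCP) lies between the finger pads; the fingertips stand 25 mm ahead of it and the grasp point (between the pads) lies 6 mm ahead of it (bot.tcp_to_tips is the distance from the TCP to the fingertips, in m); z points along the fingers, y is the line along which they close (so a half turn about z gives the same grasp; the last joint's range is limited). The gripper opens to 85 mm and grips with 20 to 120 N. Pads are 22 mm wide; open, the fingers measure 114 mm over their backs; the gripper's body (76 mm by 85 mm) begins 54 mm behind the grasp point. The pads swing forward as they close: fully open they stand 13 mm farther back than shut.
Start: joints at [1.078, 0.434, 0.025, 1.573, -0.012, 1.134, -0.075], TCP at [0.237, -0.578, 0.222] pointing down, gripper open.
Joint ranges: [-2.62, 2.62], [-0.44, 2.09], [-1.27, 1.32], [0.08, 2.57], [-1.32, 4.46], [0.12, 2], [-2.74, 2.74]. Speed limits (rad/s): [2.22, 2.22, 3.01, 3.01, 3.14, 3.14, 3.14].

INTERFACE

Orientations are given as a unit quaternion [x, y, z, w].
In Python, from plant import bot gives the robot as it stands. The module is installed in compiled form; this text tells all that it offers.
- The arm moves only by the shell command python3 -m pendant 'ROWS' [FORCE]. ROWS is a JSON object whose one key "commands" holds a list of rows, each a list of 3 entries, a list of its own where there are three numbers: the shift along the tool's x, y, z in mm, then the turn about the tool's z in degrees, then the opening, from 0 (shut) to 1 (fully open). In form: {"commands": [[[x, y, z], roll, fingers], ...]}. A call has exactly 10 rows; each row shifts and turns the commanded pose from where the row before left it, along the tool's axes as they then stand; what a row does not reach is not made up. A row lasts 1/8 s, in which the tool goes at most 62.5 mm and 10.7 degrees, less where a joint would pass 70% of its speed; a pose out of reach is approached as far as the arm can. A call is refused whole if a number of a shift passes 62.5 or a number of a turn 10.7, either way. A call with a gripper value outside its range is refused whole. The fingers move at their own pace and stop on an object; FORCE is the grip in N (left out, the last holds). Time passes only in rows, so rows that do not move let the fingers close, or fill a call up. It gives the time, the measured TCP pose, the force, the opening and the grip force at its end, in the units of the state.
- bot.observe(): the state, without advancing time (a new reading comes with each control period).
- bot.capture(name): name is "scene" or "side" or "wrist"; returns a dict with "frame" (384x512x3 uint8, red, green, blue), "mtx" (3x3 intrinsics, pixels), "D" ([k1, k2, p1, p2, k3] as OpenCV has them; the pictures are not rectified), "R" (3x3) and "t" (3): a world point X has camera coordinates R X + t; the wrist camera has in their place "hand_eye" (4x4, takes a point from camera to tool coordinates, whose origin is the TCP and whose axes are the flange's). Camera axes: x right, y down, z forward; pixel columns grow to the right and rows downward; lengths in m; the calibration is good to about 2 mm. A picture is of the moment at which its call begins: read the wrist's pose just before it. There is no depth.
- bot.sign_off(): hands the job in; it is judged then, once.
Trained networks look in the newest picture that a camera, given by its name, has taken for a name from the list of things; names that differ only in an ending like _2 or _b are one class to them, and where a whole thing is asked for, a point or a joint stands for the part that bears it (a point fixed in the world has none). Each returns a list of dicts, best first, with "p" (0 to 1); they miss things now and then, are a little off and sometimes report something else, mostly with a low value. They report only what shows in the picture. A call takes as long as a camera call.
- bot.recognise(camera, target): "pixel" ([column, row] in pixels, amid what is visible of it).
- bot.pinpoint(camera, target): "pixel" ([column, row] in pixels: a listed point, or the origin of a listed thing).
The state is a dict: "clock": time; "joints": joint angles; "joint_vel": joint speeds; "tau": joint torques, N m; "tcp_pos": TCP position; "tool_rot": TCP orientation; "force": force on the tool from outside, world axes, zero at the start; "wrist_torque": the same for the moment, N m; "grip_width": opening from 0.0 (shut) to 1.0 (fully open); "grip_force": force on a finger pad.
Only numpy, scipy, OpenCV 4.12 (cv2) and the standard library are available. Lean on these libraries where they do the work, as an engineer would, in place of code of your own. Each camera call takes 0.05 s, during which the arm holds its last target. There are 200 camera calls.

TASK

Spin the washed blade dry on slow: turn the food processor's lock dial clockwise until it clicks past its detent and stays there when you let go of it, and only then press the pulse lever half-way down, until it lies level, and keep it there. The lever is a spring-loaded dead-man lever: finish while still holding it level with the gripper, and never push it all the way down (that is full speed). Leave the mug, the jar and the spatula where they are.

Things in the scene. Friction and masses are not known exactly. Their poses are not given: they have to be found in the camera images.
- processor: Food processor, fixed: metal base 200 (x) by 400 (y) mm, its flat deck at z = 80 mm. Origin: centre of its underside; z up. A clear bowl with a black lid (124 mm across, top at z = 158 mm) stands at x = 0, y = 125 mm. The dial's axis is at x = 0, y = -40 mm; the lever lies along x over y = -145 mm, hinged at x = 55, z = 110 mm about the y direction.
- dial (a joint): Turn of the lock dial, rad. 0 = locked, on its stop (start); grows clockwise seen from above. Its detent resists, most at the start (about 0.12 N m), less and less up to 0.55, where it tips over centre and snaps on by itself to its second stop at 1.1 (63 degrees), where it stays. Let go before 0.55 it springs back to 0.
- dial_grip (a point): Grip point on the dial's vertical axis, 31 mm above the deck. The dial is a black disc 60 mm across, its top 10 mm above the deck, with an upright black bar across it, 50 mm long, 14 mm wide, from 10 to 40 mm above the deck. The frame turns with the dial: x along the bar, y across it, z up. The bar lies along the processor's x when locked.
- pulse_lever (a joint): Swing of the pulse lever, rad. 0 = at rest, leaning up; grows as its pad is pressed down; 0.175 = half-way, the lever level; 0.35 = fully down, at its stop. A spring always returns it to 0: pressing at the pad's centre takes about 3.2 N to start, 8 N at half-way, 12.5 N at the bottom (2 N m/rad).
- lever_pad (a point): Centre of the top face of the pad at the lever's free end, moving with it: a black plate 40 mm long, 44 wide, 8 thick. It is 75 mm from the hinge line, on the processor's -x side of it. Its top is at z = 127 mm at rest, 114 half-way, 101 fully down. Axes: -x along the lever from hinge to free end, z out of the top face.
- level_post (a point): Centre of the flat top of a fixed metal post, 16 by 12 mm, beside the pad on its -y side (34 mm from the pad's centre; 6 mm gap), at processor z = 114 mm: the pad's top is flush with it when the lever is half-way.
- mug: White mug, 80 mm across, 90 mm high, with a handle, standing beside the processor. Origin: centre of its underside. To be left alone.
- jar: Amber glass jar with a metal cap, 66 mm across, 100 mm high, standing beside the processor. Origin: centre of its underside. To be left alone.
- spatula: Wooden-handled spatula, 260 mm long, lying on the counter beyond the processor. Origin on its underside, x along it. To be left alone.

How it is judged:
On the way, in this order (a step that is already met when the one before it is completed fails the run):
1. the lock dial has clicked over and rests there, let go (value of joint dial above 0.95 rad and contact force between the fingers and dial below 0.2 N), for 0.2 s.
2. the pulse lever is pressed half-way by the fingers (value of joint pulse_lever between 0.115 and 0.235 rad and contact force between the fingers and pulse_lever above 2 N), for 0.5 s.
At the end, for the whole second after the job is handed in: The dial is past its click (above 0.95 rad) and let go; the pulse lever is held by the fingers within 0.06 rad of level (0.115 to 0.235 rad, about 4.5 mm either way at the pad), with more than 2 N, and is still so held through the last second (all of step 2 and value of joint dial above 0.95 rad); the arm keeps its last pose, push and grip.
It fails at once if the lever is pressed before the dial has clicked (value of joint pulse_lever above 0.08 rad and value of joint dial below 0.6 rad).
It fails at once if the lever is pushed all the way down (value of joint pulse_lever above 0.32 rad).
It fails at once if the mug, the jar or the spatula is displaced by more than 30 mm (distance of any of mug, jar, spatula from where it was at the start of the episode above 0.03 m).
It also fails if it takes over 45 s, if anything falls off the work surface, if the arm or the gripper's body presses on something with over 40 N, if the wrist force passes 120 N, or if a joint passes its speed limit or range.

## Working session

There is one attempt and no reset: what is moved stays moved. The work goes in short steps, Python scripts to look and compute and a shell command to move; the robot and the scene stay as the last step left them, time stands still between calls to the robot, and variables do not carry over. Pictures are saved under pics/ and viewed, at most 14 in all, crops included, and the job is handed in when it is done.

```bash
mkdir -p pics; cat > h.py <<'E'
import numpy as np, cv2
from plant import bot
from scipy.spatial.transform import Rotation as Rn
def cap(n,save=None):
    s=bot.observe(); c=bot.capture(n)
    if n=='wrist':
        T=np.eye(4);T[:3,:3]=Rn.from_quat(s['tool_rot']).as_matrix();T[:3,3]=s['tcp_pos']
        M=np.linalg.inv(T@np.array(c['hand_eye'])); c['R'],c['t']=M[:3,:3],M[:3,3]
    c['R']=np.array(c['R']);c['t']=np.array(c['t']).ravel();c['mtx']=np.array(c['mtx']);c['D']=np.array(c['D'])
    if save: cv2.imwrite(save,c['frame'][:,:,::-1])
    return c
def ray(c,px):
    u=cv2.undistortPoints(np.array([[px]],float),c['mtx'],c['D']).ravel()
    return -c['R'].T@c['t'], c['R'].T@np.array([u[0],u[1],1])
def atz(c,px,z):
    o,d=ray(c,px); return o+d*(z-o[2])/d[2]
def tri(cs,pxs):
    A=np.zeros((3,3));b=np.zeros(3);L=[]
    for c,p in zip(cs,pxs):
        o,d=ray(c,p);d=d/np.linalg.norm(d);P=np.eye(3)-np.outer(d,d);A+=P;b+=P@o;L.append((o,P))
    x=np.linalg.solve(A,b);return x,[np.linalg.norm(P@(x-o)) for o,P in L]
def proj(c,X):
    return cv2.projectPoints(np.atleast_2d(X).astype(float),cv2.Rodrigues(c['R'])[0],c['t'],c['mtx'],c['D'])[0].reshape(-1,2)
E
cat > a.py <<'E'
from h import *
np.set_printoptions(precision=4,suppress=True)
s=bot.observe();print(s['tcp_pos'],s['tool_rot'],s['force'],s['grip_width'],bot.tcp_to_tips)
C={}
for n in ['scene','side']:
    C[n]=cap(n,f'pics/{n}0.png')
    print(n,'cam',-C[n]['R'].T@C[n]['t'])
D={}
for t in ['processor','dial_grip','lever_pad','level_post','mug','jar','spatula']:
    for n in C:
        r=bot.pinpoint(n,t); D[t,n]=r
        print(t,n,[(np.round(q['pixel'],1),round(q['p'],2)) for q in r[:3]])
    if D[t,'scene'] and D[t,'side']:
        print('  tri',*tri([C['scene'],C['side']],[D[t,'scene'][0]['pixel'],D[t,'side'][0]['pixel']]))
    z={'processor':0,'dial_grip':.111,'lever_pad':.127,'level_post':.114}.get(t,0)
    for n in C:
        if D[t,n]: print('  atz',n,atz(C[n],D[t,n][0]['pixel'],z))
cv2.imwrite('pics/both.png',cv2.resize(np.vstack([C['scene']['frame'],C['side']['frame']])[:,:,::-1],None,fx=.78,fy=.78))
E
python3 a.py
```

```text
[ 0.2372 -0.5776  0.2216] [ 0.9811  0.1936 -0.0002 -0.0008] [ 0.4678  0.5038 -0.1917] 0.997581880056532 0.025
scene cam [ 1.2806 -0.1176  0.6075]
side cam [0.5306 1.0461 0.7131]
processor scene [(array([265.9, 222.1]), 0.68)]
processor side [(array([289. , 237.3]), 0.71)]
  tri [0.512  0.1037 0.0016] [np.float64(0.005234281284939285), np.float64(0.00523428128493916)]
  atz scene [0.5173 0.1055 0.    ]
  atz side [0.5085 0.0948 0.    ]
dial_grip scene [(array([251.2, 195.4]), 0.74)]
dial_grip side [(array([281.2, 189.6]), 0.88)]
  tri [0.5329 0.0589 0.1119] [np.float64(0.0031840839845834563), np.float64(0.0031840839845833197)]
  atz scene [0.5368 0.0597 0.111 ]
  atz side [0.5311 0.0524 0.111 ]
lever_pad scene [(array([210.2, 192. ]), 0.55), (array([295.6, 256.5]), 0.39)]
lever_pad side [(array([285.4, 161.8]), 0.64), (array([314.7, 318.7]), 0.2)]
  tri [ 0.5235 -0.0449  0.1338] [np.float64(0.0021195348739874178), np.float64(0.0021195348739874013)]
  atz scene [ 0.5164 -0.0432  0.127 ]
  atz side [ 0.5223 -0.0616  0.127 ]
level_post scene [(array([197.7, 194.3]), 0.75)]
level_post sid
[... 316 characters left out ...]
 0.81)]
  tri [0.4569 0.3626 0.0022] [np.float64(0.001700164349284874), np.float64(0.0017001643492850606)]
  atz scene [0.4515 0.3643 0.    ]
  atz side [0.4579 0.3623 0.    ]
jar scene [(array([151.5, 239.9]), 0.79)]
jar side [(array([289.5, 175.9]), 0.63)]
  tri [ 0.5076 -0.2137 -0.0015] [np.float64(0.00043077588510416823), np.float64(0.0004307758851041539)]
  atz scene [ 0.5102 -0.2132  0.    ]
  atz side [ 0.5074 -0.2118  0.    ]
spatula scene [(array([295.8, 255.7]), 0.73)]
spatula side [(array([218.7, 247.1]), 0.86)]
  tri [ 0.6749  0.14   -0.0001] [np.float64(0.0024840947886343653), np.float64(0.0024840947886344573)]
  atz scene [0.672  0.1392 0.    ]
  atz side [0.6764 0.1428 0.    ]
```

View pics/both.png

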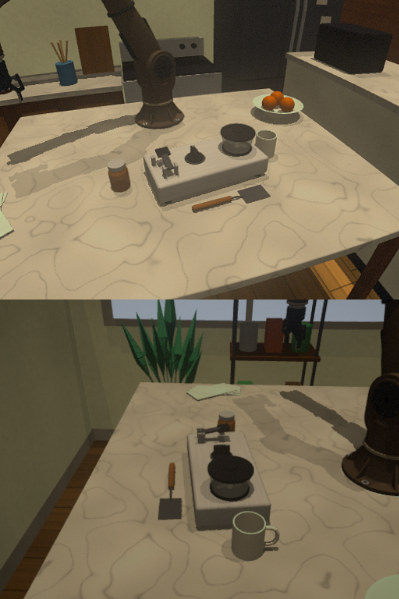

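```bash
python3 -m pendant '{"commands": [[[42,-40,-18],0,1],[[42,-40,-18],0,1],[[42,-40,-18],0,1],[[42,-40,-18],0,1],[[42,-40,-18],0,1],[[42,-40,-12],0,1],[[42,-40,-12],0,1],[[42,-40,-12],0,1],[[42,-40,-12],0,1],[[10,-10,0],0,1]]}'
cat > b.py <<'E'
from h import *
import sys
np.set_printoptions(precision=4,suppress=True)
s=bot.observe();print(s['tcp_pos'],s['tool_rot'],s['clock'],s['force'])
c=cap('wrist','pics/%s.png'%sys.argv[1]); print(c['hand_eye'])
for t,z in [('processor',0),('dial_grip',.111),('lever_pad',.127),('level_post',.114),('jar',0)]:
    for q in bot.pinpoint('wrist',t)[:2]: print(t,np.round(q['pixel'],1),round(q['p'],2),atz(c,q['pixel'],z))
E
python3 b.py w1
```

```text
clock: 2.05
tcp_pos: [0.4573, -0.0844, 0.3615]
tool_rot: [0.98, 0.197, 0.001, -0.0]
force: [-0.3, -1.4, -0.5]
grip_width: 1.005
grip_force: 0.0
[ 0.4573 -0.0844  0.3615] [ 0.9805  0.1966  0.0013 -0.0001] 2.05 [-0.2687 -1.3793 -0.4683]
[[-0.0009 -0.9648 -0.2629  0.0656]
 [ 1.     -0.0008 -0.0004  0.0017]
 [ 0.0001 -0.2629  0.9648 -0.1515]
 [ 0.      0.      0.      1.    ]]
processor [167.   85.8] 0.91 [0.5152 0.097  0.    ]
dial_grip [170.3  82.4] 0.78 [0.5217 0.0601 0.111 ]
lever_pad [242.7 109.7] 0.62 [ 0.5253 -0.0453  0.127 ]
level_post [266.6 118.3] 0.75 [ 0.5276 -0.0795  0.114 ]
jar [322.7 154.8] 0.88 [ 0.5107 -0.2053  0.    ]
jar [172.   81.7] 0.49 [0.5248 0.0911 0.    ]
```

View pics/w1.png

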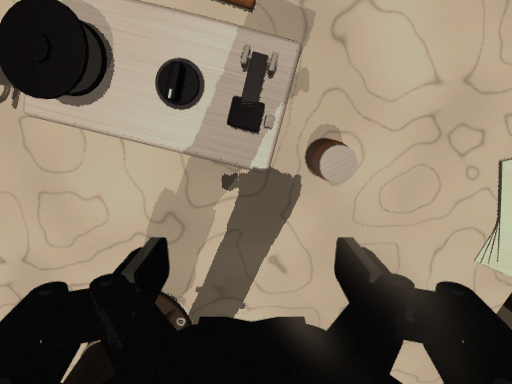

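The wrist picture shows the processor at upper left: lid (42,47), dial disc (180,83) with its bar nearly vertical, lever pad (246,113), post (270,121), near-right deck corner (271,168), far-right corner (301,42), and the jar at (330,160).

```bash
cat > c.py <<'E'
from h import *
from scipy.optimize import least_squares
np.set_printoptions(precision=4,suppress=True)
s=bot.observe()
c=cap('wrist')
M=[((-100,-200,80),(271,168)),((100,-200,80),(301,42)),((-20,-145,127),(246,113)),((-20,-179,114),(269,121)),((0,-40,90),(180,83)),((0,125,158),(42,47)),((0,-40,120),(173.5,83))]
L=np.array([m[0] for m in M])/1000;P=np.array([m[1] for m in M],float)
def W(p): 
    return Rn.from_euler('z',p[2]).apply(L)+[p[0],p[1],0]
f=lambda p:(proj(c,W(p))-P).ravel()
r=least_squares(f,[.51,.1,.2],loss='soft_l1');p=r.x
print(p,'\n',f(p).reshape(-1,2))
R=Rn.from_euler('z',p[2]).as_matrix()
im=cv2.cvtColor(c['frame'],cv2.COLOR_RGB2GRAY)
for n,l in [('dial',(0,-40)),('pad',(-20,-145)),('post',(-20,-179))]: print(n,p[:2]+(R[:2,:2]@l)/1000)
E
python3 c.py
```

```text
[0.5179 0.0866 0.1452] 
 [[-1.346   7.0086]
 [ 4.3103 -1.6392]
 [ 0.9954  1.5625]
 [ 2.1861 -0.2182]
 [-1.0125  0.2108]
 [-7.7877  0.3229]
 [-0.1578 -2.49  ]]
dial [0.5237 0.047 ]
pad [ 0.5191 -0.0598]
post [ 0.524  -0.0934]
```

```bash
cat > ov.py <<'E'
from h import *
def overlay(c,p,fn,crop=None,k=3,jd=0.,jl=0.):
    im=cv2.cvtColor(np.ascontiguousarray(c['frame']),cv2.COLOR_RGB2BGR); 
    x0,y0,x1,y1=crop or (0,0,512,384)
    im=cv2.resize(im[y0:y1,x0:x1],None,fx=k,fy=k,interpolation=cv2.INTER_CUBIC)
    def pl(L,col):
        X=Rn.from_euler('z',p[2]).apply(np.array(L,float)/1000)+[p[0],p[1],0]
        q=((proj(c,X)-[x0,y0]+.5)*k).round().astype(np.int32)
        cv2.polylines(im,[q.reshape(-1,1,2)],True,col,1)
    ci=lambda cx,cy,r,z:[(cx+r*np.cos(a),cy+r*np.sin(a),z) for a in np.linspace(0,6.28,40)]
    re=lambda cx,cy,a,b,z,t=0:[(cx+u*np.cos(t)-v*np.sin(t),cy+u*np.sin(t)+v*np.cos(t),z) for u,v in [(-a,-b),(a,-b),(a,b),(-a,b)]]
    pl(re(0,0,100,200,80),(0,0,255)); pl(ci(0,125,62,158),(0,255,0)); pl(ci(0,-40,30,90),(255,0,0))
    pl(re(0,-40,25,7,120,-jd),(0,255,255)); pl(re(-20,-179,8,6,114),(255,0,255))
    zc=127-jl*13/.175
    dz=20*np.sin(.175-jl)
    pl([(-40,-167,zc+dz),(0,-167,zc-dz),(0,-123,zc-dz),(-40,-123,zc+dz)],(0,128,255))
    cv2.imwrite(fn,im)
E
python3 - <<'E'
from ov import *
c=cap('wrist'); overlay(c,[.5179,.0866,.1452],'pics/o1.png',(0,0,330,200),2.4)
E
```

```text
(no output)
```

View pics/o1.png

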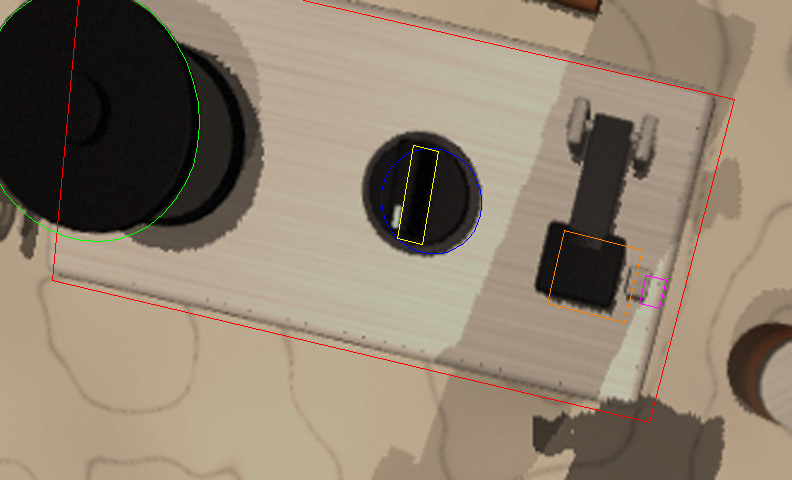

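```bash
python3 - <<'E'
import re
t=open('c.py').read()
t=re.sub(r'M=\[.*\]\n','M=[((-100,-200,80),(640/2.4,408/2.4)),((100,-200,80),(716/2.4,92/2.4)),((-20,-145,127),(581/2.4,265/2.4)),((-20,-179,114),(638/2.4,285/2.4)),((0,-40,90),(418/2.4,197/2.4)),((0,125,158),(97/2.4,112/2.4))]\n',t)
t=t.replace("print(n,p","print(n,p")+"\nfrom ov import overlay\noverlay(c,p,'pics/o2.png',(0,0,330,200),2.4)\n"
open('c.py','w').write(t)
E
python3 c.py
```

```text
[0.5174 0.0943 0.1546] 
 [[ -0.5848   2.7126]
 [  1.8407  -1.051 ]
 [  0.0229   1.5664]
 [  0.7419  -0.6779]
 [  0.0024  -0.5662]
 [-11.4934   0.2387]]
dial [0.5236 0.0547]
pad [ 0.52   -0.0521]
post [ 0.5252 -0.0857]
```

View pics/o2.png

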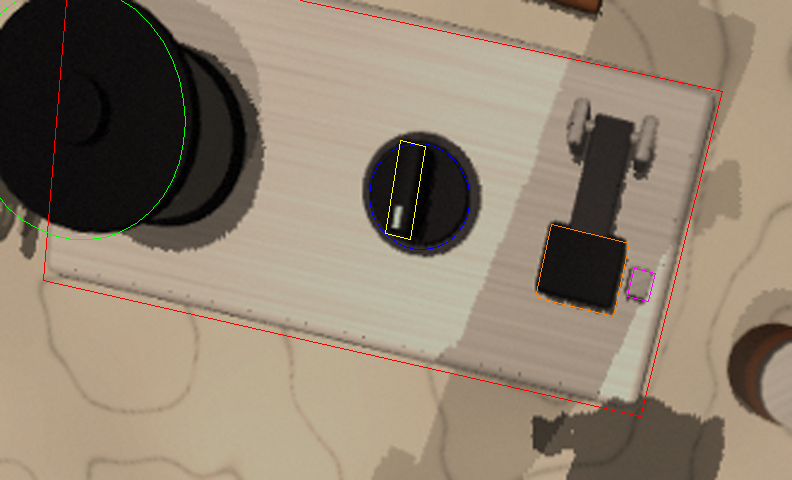

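The fit is now on the pad, post, dial and deck, so I go above the dial aligned with the bar.

```bash
python3 -m pendant '{"commands": [[[23,-20.5,28],0,1],[[23,-20.5,28],0,1],[[23,-20.5,28],0,1],[[23,-20.5,28],0,1],[[23,-20.5,28],0,1],[[0,0,0],7,1],[[0,0,0],6.7,1],[[0,0,0],0,1],[[0,0,0],0,1],[[0,0,0],0,1]]}' 40
python3 - <<'E'
from ov import *
s=bot.observe();print(s['tcp_pos'],Rn.from_quat(s['tool_rot']).as_matrix())
p=[.5174,.0943,.1546]
c=cap('wrist'); overlay(c,p,'pics/o3.png',None,1.5)
for t in ['dial_grip','lever_pad']:
  for q in bot.pinpoint('wrist',t)[:1]: print(t,q,atz(c,q['pixel'],.111))
E
```

```text
clock: 3.75
tcp_pos: [0.5233, 0.0497, 0.2205]
tool_rot: [0.997, 0.076, 0.0, 0.0]
force: [-0.1, -0.6, 0.4]
grip_width: 0.996
grip_force: 0.0
[0.52328151 0.04973609 0.22048125] [[ 9.88528770e-01  1.51032589e-01  1.66758177e-04]
 [ 1.51032605e-01 -9.88528778e-01 -8.85700622e-05]
 [ 1.51468291e-04  1.12739977e-04 -9.99999982e-01]]
dial_grip {'pixel': [242.0, 186.5], 'p': 0.86} [0.52539419 0.05737693 0.111     ]
lever_pad {'pixel': [353.1, 210.1], 'p': 0.83} [ 0.51822056 -0.05424817  0.111     ]
```

View pics/o3.png

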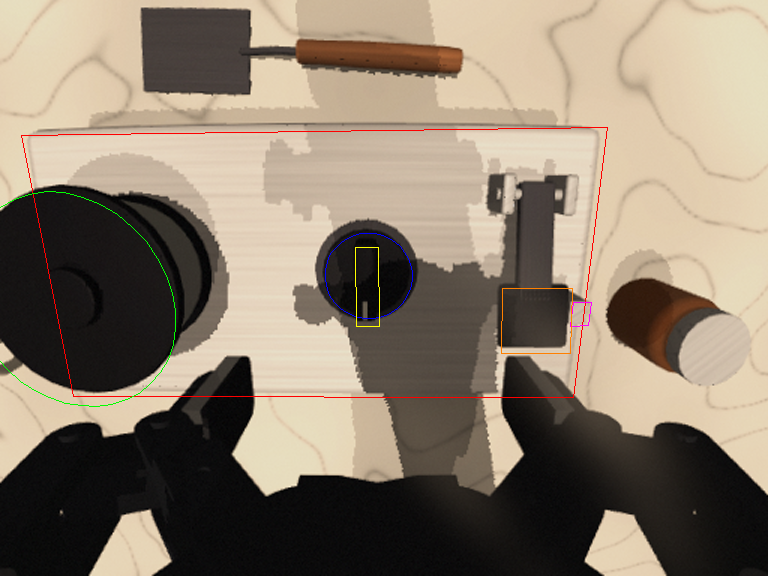

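```bash
python3 -m pendant '{"commands": [[[1.5,-5.3,20],0,1],[[0,0,30],0,1],[[0,0,30],0,1],[[0,0,19],0,0.6],[[0,0,0],0,0.4],[[0,0,0],0,0],[[0,0,0],0,0],[[0,0,0],0,0],[[0,0,0],0,0],[[0,0,0],0,0]]}' 30
```

```text
clock: 5.15
tcp_pos: [0.524, 0.0555, 0.1215]
tool_rot: [0.997, 0.075, 0.0, 0.0]
force: [0.2, -0.2, -0.2]
grip_width: 0.005
grip_force: 0.0
```

```bash
python3 - <<'E'
from ov import *
s=bot.observe();print(s['tcp_pos'],s['grip_width'],s['grip_force'],s['force'],s['wrist_torque'])
p=[.5174,.0943,.1546]
c=cap('wrist'); d=cap('side')
cv2.imwrite('pics/x.png',np.hstack([cv2.resize(c['frame'][120:384,100:400],(440,387)),cv2.resize(d['frame'][80:280,180:360],(348,387))])[:,:,::-1])
E
```

```text
[0.52399969 0.05545414 0.12153762] 0.004645172290140612 0.0 [ 0.17926258 -0.21959368 -0.19270626] [-0.0201441  -0.00233735 -0.00019423]
```

View pics/x.png

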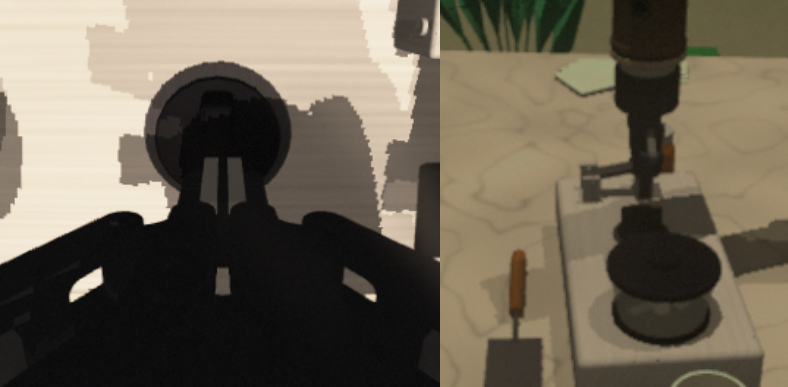

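```bash
python3 - <<'E'
from ov import *
s=bot.observe();p=[.5174,.0943,.1546]
c=cap('wrist'); overlay(c,p,'pics/y.png',(150,120,350,320),3)
im=cv2.imread('pics/y.png'); im=np.clip(im.astype(float)*3,0,255).astype(np.uint8)
R=Rn.from_quat(s['tool_rot']).as_matrix();T=np.array(s['tcp_pos'])
for l in [(0,0,.025),(.011,0,.025),(-.011,0,.025),(0,0,.006)]:
  q=((proj(c,T+R@l)[0]-[150,120])*3).round().astype(int); print(l,q); cv2.circle(im,tuple(int(v) for v in q),4,(0,0,255),-1)
cv2.imwrite('pics/y.png',im)
E
```

```text
(0, 0, 0.025) [296 302]
(0.011, 0, 0.025) [296 255]
(-0.011, 0, 0.025) [297 348]
(0, 0, 0.006) [295 336]
```

View pics/y.png

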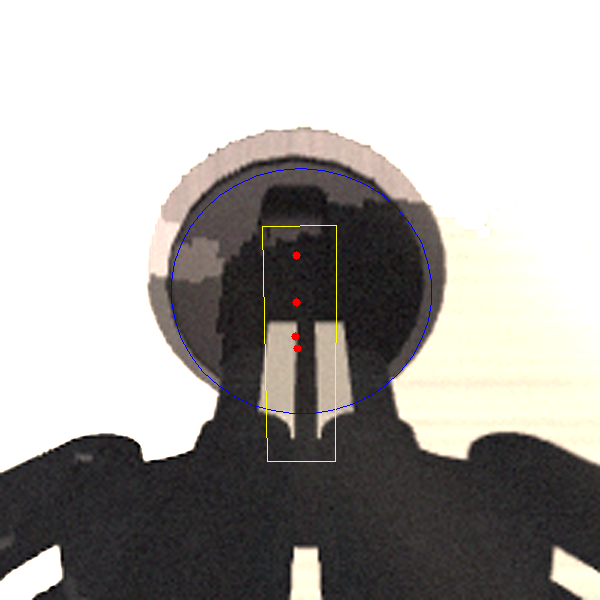

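```bash
python3 -m pendant '{"commands": [[[0,0,0],5,0],[[0,0,0],5,0],[[0,0,0],0,0],[[0,0,0],0,0],[[0,0,0],0,0.3],[[0,0,0],0,0.3],[[0,0,0],0,0.3],[[0,0,0],0,0.3],[[0,0,0],0,0.3],[[0,0,0],0,0.3]]}' 30
python3 - <<'E'
from h import *
s=bot.observe();print(s['tcp_pos'],s['grip_width'],s['grip_force'],s['force'],s['wrist_torque'])
c=cap('wrist')
im=np.clip(cv2.resize(c['frame'][120:320,150:350],None,fx=3,fy=3)[:,:,::-1].astype(float)*2.5,0,255)
cv2.imwrite('pics/z.png',im)
E
```

```text
clock: 6.55
tcp_pos: [0.5239, 0.0555, 0.1214]
tool_rot: [1.0, -0.012, -0.0, 0.0]
force: [-0.6, 0.2, 0.4]
grip_width: 0.296
grip_force: 0.0
[0.52393291 0.05548971 0.12139392] 0.2959167312826495 0.0 [-0.5651691   0.17756744  0.39803902] [-0.06400538  0.01138271 -0.01409717][ WARN:0@1.123] global loadsave.cpp:1063 imwrite_ Unsupported depth image for selected encoder is fallbacked to CV_8U.
```

View pics/z.png

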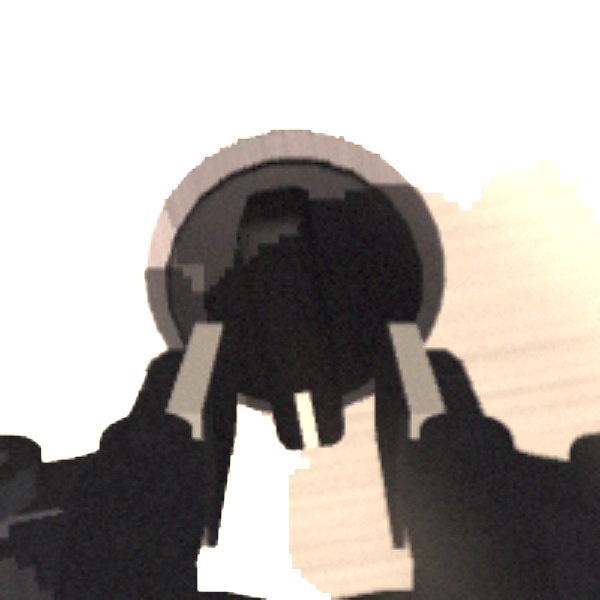

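```bash
python3 - <<'E'
from h import *
np.set_printoptions(precision=4,suppress=True)
s=bot.observe();c=cap('wrist');print(c['mtx'][0,0])
H=np.array(c['hand_eye'])
def tr(px): 
    u=cv2.undistortPoints(np.array([[px]],float),c['mtx'],c['D']).ravel(); return H[:3,:3]@np.array([u[0],u[1],1])
a=tr((150+218/3,120+322/3));b=tr((150+388/3,120+322/3))
k=.0252/abs(a[1]-b[1]); print('tip inner front corners in tool',H[:3,3]+k*a,H[:3,3]+k*b)
# dial disc ellipse & bar front bottom, tool/world
R=Rn.from_quat(s['tool_rot']).as_matrix();T=np.array(s['tcp_pos'])
for n,px,z in [('disc top',(150+295/3,120+158/3),.09),('disc left',(150+168/3,120+265/3),.09),('disc right',(150+422/3,120+265/3),.09),('bar front base',(150+275/3,120+188/3),.09),('bar near top end',(150+308/3,120+445/3),.12)]:
    X=atz(c,px,z);print(n,X,np.linalg.norm(X[:2]-[.5236,.0547]))
E
```

```text
280.972771348827
tip inner front corners in tool [ 0.0197 -0.011  -0.0349] [ 0.0197  0.0142 -0.0349]
disc top [0.5557 0.055  0.09  ] 0.032096062087218644
disc left [0.5317 0.0846 0.09  ] 0.031000460039353472
disc right [0.5302 0.0267 0.09  ] 0.028797908938761142
bar front base [0.549  0.0596 0.09  ] 0.025903826930165203
bar near top end [0.5021 0.0535 0.12  ] 0.02149039496497444
```

```bash
python3 - <<'E'
from h import *
np.set_printoptions(precision=4,suppress=True)
c=cap('wrist');H=np.array(c['hand_eye'])
def tr(px): 
    u=cv2.undistortPoints(np.array([[px]],float),c['mtx'],c['D']).ravel(); return H[:3,:3]@np.array([u[0],u[1],1])
for n,px in [('L in',(218,322)),('L out',(190,322)),('L in up',(205,438)),('R in',(388,322)),('R out',(415,322))]:
  d=tr((150+px[0]/3,120+px[1]/3))
  for x in (.011,):
    k=(x-H[0,3])/d[0]; print(n,x,H[:3,3]+k*d)
g=cap('scene');d=cap('side')
P=np.array(bot.observe()['tcp_pos'])
q=proj(g,P)[0];r=proj(d,P)[0];print(q,r)
def cr(f,q,n=45):
    x,y=q.astype(int);return cv2.resize(f[y-n:y+n,x-n:x+n],(390,390),interpolation=cv2.INTER_CUBIC)
im=np.hstack([cr(g['frame'],q),cr(d['frame'],r)])[:,:,::-1].astype(float)*2
cv2.imwrite('pics/v.png',np.clip(im,0,255).astype(np.uint8))
E
```

```text
L in 0.011 [ 0.011  -0.0133 -0.0133]
L out 0.011 [ 0.011  -0.0183 -0.0133]
L in up 0.011 [ 0.011  -0.0111 -0.0536]
R in 0.011 [ 0.011   0.0165 -0.0133]
R out 0.011 [ 0.011   0.0213 -0.0134]
[248.3474 189.7357] [284.2455 186.6539]
```

View pics/v.png

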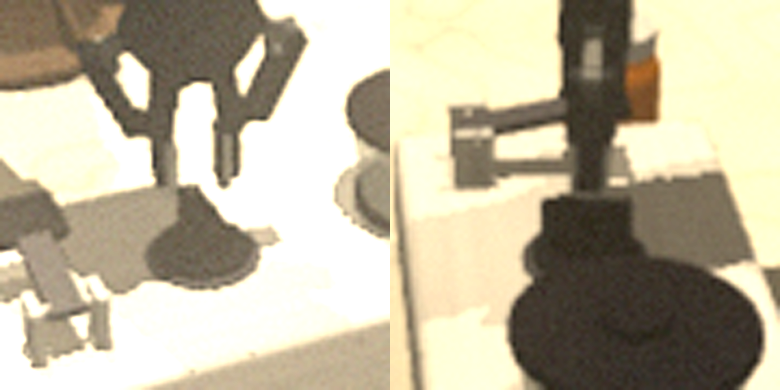

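```bash
python3 - <<'E'
from h import *
np.set_printoptions(precision=4,suppress=True)
g=cap('scene');d=cap('side')
sc=90/390
for n,px in [('right tip',(226,185)),('left tip',(167,185)),('bar near top',(205,212)),('bar far top',(188,188))]:
    p=np.array([248-45+px[0]*sc,189-45+px[1]*sc]); o,v=ray(g,p)
    for x in ((.524,.535) if 'tip' in n else (.55,.50)): print(n,x,o+v*(x-o[0])/v[0])
p=np.array([284-45+585*sc-90,186-45+193*sc]);o,v=ray(d,p);print('side tip',o+v*(.0555-.0-o[1])/v[1])
print(tri([g,d],[np.array([248-45+197*sc,189-45+185*sc]),p]))
E
```

```text
right tip 0.524 [0.524  0.0739 0.1276]
right tip 0.535 [0.535  0.0712 0.1346]
left tip 0.524 [0.524  0.0377 0.1338]
left tip 0.535 [0.535  0.0354 0.1407]
bar near top 0.55 [0.55   0.0544 0.1277]
bar near top 0.5 [0.5    0.0662 0.0949]
bar far top 0.55 [0.55   0.0447 0.1459]
bar far top 0.5 [0.5    0.0558 0.1143]
side tip [0.5246 0.0555 0.1245]
(array([0.5234, 0.0574, 0.1279]), [np.float64(0.0022804457315397124), np.float64(0.002280445731539704)])
```

The scene view shows the fingertips stopping just above the bar: the tips really stand about at the reported TCP height (~0.130 m), some 28 mm short of the stated value. I rotate back, go down further and close again.

```bash
python3 -m pendant '{"commands": [[[1,0,0],-5,0.6],[[0,0,0],-5,0.6],[[0,0,6],0,0.6],[[0,0,8],0,0.6],[[0,0,8],0,0.6],[[0,0,4],0,0],[[0,0,0],0,0],[[0,0,0],0,0],[[0,0,0],0,0],[[0,0,0],0,0]]}' 30
```

```text
clock: 8.15
tcp_pos: [0.5243, 0.0578, 0.0952]
tool_rot: [0.997, 0.076, -0.0, -0.001]
force: [-1.0, 7.2, -4.0]
grip_width: 0.156
grip_force: 32.6
```

```bash
python3 -m pendant '{"commands": [[[0,-2.3,0],0,0],[[0,0,0],7,0],[[0,0,0],7,0],[[0,0,0],7,0],[[0,0,0],7,0],[[0,0,0],7,0],[[0,0,0],7,0],[[0,0,0],7,0],[[0,0,0],7,0],[[0,0,0],0,0]]}' 30
```

```text
clock: 9.4
tcp_pos: [0.5245, 0.0588, 0.0953]
tool_rot: [0.916, -0.401, -0.0, -0.0]
force: [1.4, 5.5, -5.8]
grip_width: 0.154
grip_force: 32.3
```

```bash
python3 -m pendant '{"commands": [[[0,0,0],0,0.5],[[0,0,0],0,0.5],[[0,0,0],0,0.5],[[0,0,-10],0,0.5],[[0,0,-30],0,0.5],[[0,0,-30],0,0.5],[[0,0,-30],-8,0.5],[[0,0,0],-8,0],[[0,0,0],-10,0],[[0,0,0],-10,0]]}' 30
python3 -m pendant '{"commands": [[[0,0,0],-10,0],[[0,0,0],-10,0],[[0,0,0],0,0],[[0,0,0],0,0],[[0,0,0],0,0],[[0,0,0],0,0],[[0,0,0],0,0],[[0,0,0],0,0],[[0,0,0],0,0],[[0,0,0],0,0]]}' 30
python3 - <<'E'
from ov import *
np.set_printoptions(precision=4,suppress=True)
s=bot.observe();print(s['tcp_pos'],s['force'],Rn.from_quat(s['tool_rot']).as_matrix()[:,:2].T)
p=[.5174,.0943,.1546]
c=cap('wrist'); overlay(c,p,'pics/o4.png',None,1.5,jd=1.1)
for t in ['dial_grip','lever_pad','level_post']:
  for q in bot.pinpoint('wrist',t)[:1]: print(t,q,atz(c,q['pixel'],{'d':.111,'l':.127}[t[0]] if t!='level_post' else .114))
E
```

```text
clock: 10.65
tcp_pos: [0.5247, 0.0576, 0.1963]
tool_rot: [0.995, -0.096, 0.0, 0.0]
force: [-0.0, 0.8, -0.2]
grip_width: -0.001
grip_force: 0.0
clock: 11.9
tcp_pos: [0.5246, 0.0577, 0.1954]
tool_rot: [0.997, 0.075, -0.0, 0.0]
force: [0.2, -0.6, -0.4]
grip_width: -0.001
grip_force: 0.0
[0.5246 0.0577 0.1954] [ 0.1812 -0.5651 -0.3857] [[ 0.9887  0.15   -0.    ]
 [ 0.15   -0.9887  0.    ]]
dial_grip {'pixel': [247.0, 196.5], 'p': 0.57} [0.5246 0.0598 0.111 ]
lever_pad {'pixel': [371.8, 217.9], 'p': 0.71} [ 0.5262 -0.0462  0.127 ]
level_post {'pixel': [405.6, 219.3], 'p': 0.64} [ 0.5256 -0.0842  0.114 ]
```

View pics/o4.png

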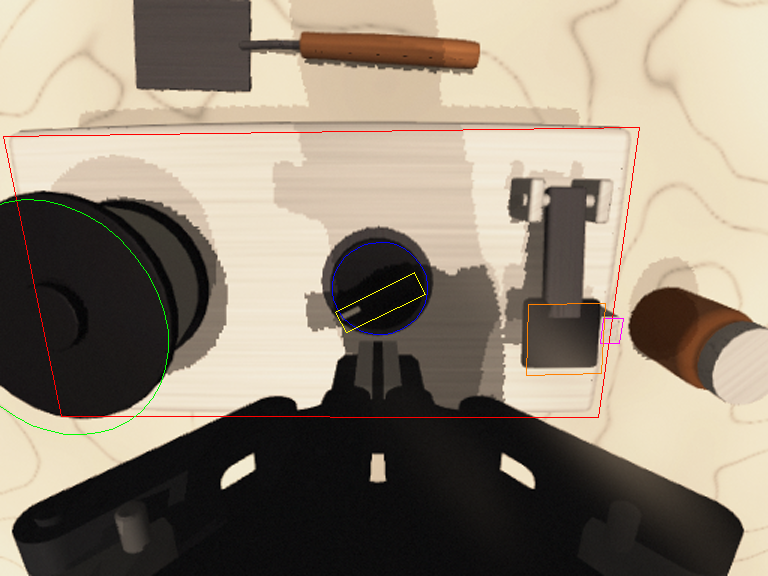

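Dial mark sits along the bar at the 63° stop, and nothing touches it (the dial has clicked). Now I go over the pad, with the pad centre at about (560,333) in this view.

```bash
python3 -m pendant '{"commands": [[[-4,21.2,0],0,0],[[-4,21.2,0],0,0],[[-4,21.2,0],0,0],[[-4,21.2,0],0,0],[[-3,21.2,0],0,0],[[0,0,15],0,0],[[0,0,15],0,0],[[0,0,15],0,0],[[0,0,0],0,0],[[0,0,0],0,0]]}' 30
python3 - <<'E'
from h import *
np.set_printoptions(precision=4,suppress=True)
s=bot.observe();print(s['tcp_pos'],s['force'])
g=cap('scene');d=cap('side');P=np.array(s['tcp_pos'])
q=proj(g,P)[0].astype(int);r=proj(d,P)[0].astype(int);print(q,r)
cr=lambda f,q,n=35:cv2.resize(f[q[1]-n:q[1]+n,q[0]-n:q[0]+n],(390,390),interpolation=cv2.INTER_CUBIC)
im=np.hstack([cr(g['frame'],q),cr(d['frame'],r)])[:,:,::-1].astype(float)*2
cv2.imwrite('pics/v2.png',np.clip(im,0,255).astype(np.uint8))
E
```

```text
clock: 13.35
tcp_pos: [0.5219, -0.0495, 0.1505]
tool_rot: [0.997, 0.076, -0.0, -0.0]
force: [0.2, 0.1, 0.2]
grip_width: 0.001
grip_force: 0.0
[ 0.5219 -0.0495  0.1505] [0.2284 0.0537 0.2386]
[207 185] [285 155]
```

View pics/v2.png

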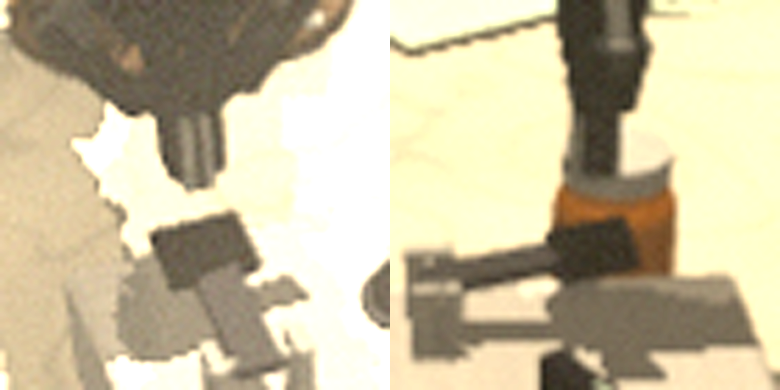

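The fingers are shut directly over the pad (tip at (195,187) left, (600,178) right), with a clear gap. I go down in small steps and watch the force.

```bash
python3 -m pendant '{"commands": [[[0,0,3],0,0],[[0,0,3],0,0],[[0,0,3],0,0],[[0,0,3],0,0],[[0,0,3],0,0],[[0,0,3],0,0],[[0,0,0],0,0],[[0,0,0],0,0],[[0,0,0],0,0],[[0,0,0],0,0]]}' 30
```

```text
clock: 14.7
tcp_pos: [0.5218, -0.0499, 0.1325]
tool_rot: [0.997, 0.075, 0.0, 0.0]
force: [-0.8, -0.2, -0.1]
grip_width: 0.0
grip_force: 0.0
```

```bash
python3 -m pendant '{"commands": [[[0,0,2],0,0],[[0,0,2],0,0],[[0,0,2],0,0],[[0,0,2],0,0],[[0,0,0],0,0],[[0,0,0],0,0],[[0,0,0],0,0],[[0,0,0],0,0],[[0,0,0],0,0],[[0,0,0],0,0]]}' 30
```

```text
clock: 15.95
tcp_pos: [0.5217, -0.0499, 0.1244]
tool_rot: [0.997, 0.075, 0.0, 0.0]
force: [0.2, -0.6, -0.4]
grip_width: -0.004
grip_force: 0.0
```

```bash
python3 -m pendant '{"commands": [[[0,0,2],0,0],[[0,0,2],0,0],[[0,0,2],0,0],[[0,0,2],0,0],[[0,0,0],0,0],[[0,0,0],0,0],[[0,0,0],0,0],[[0,0,0],0,0],[[0,0,0],0,0],[[0,0,0],0,0]]}' 30
```

```text
clock: 17.2
tcp_pos: [0.5217, -0.0499, 0.1164]
tool_rot: [0.997, 0.075, -0.0, 0.0]
force: [-2.5, -0.0, 4.0]
grip_width: 0.002
grip_force: 1.8
```

```bash
python3 -m pendant '{"commands": [[[0,0,2],0,0],[[0,0,2],0,0],[[0,0,2],0,0],[[0,0,2],0,0],[[0,0,0],0,0],[[0,0,0],0,0],[[0,0,0],0,0],[[0,0,0],0,0],[[0,0,0],0,0],[[0,0,0],0,0]]}' 30
python3 - <<'E'
from h import *
np.set_printoptions(precision=4,suppress=True)
s=bot.observe();print(s['tcp_pos'],s['force'])
g=cap('scene');d=cap('side');P=np.array([.5217,-.06,.114])
q=proj(g,P)[0].astype(int);r=proj(d,P)[0].astype(int);print(q,r)
cr=lambda f,q,n=25:cv2.resize(f[q[1]-n:q[1]+n,q[0]-n:q[0]+n],(390,390),interpolation=cv2.INTER_CUBIC)
im=np.hstack([cr(g['frame'],q),cr(d['frame'],r)])[:,:,::-1].astype(float)*2
cv2.imwrite('pics/v3.png',np.clip(im,0,255).astype(np.uint8))
E
```

```text
clock: 18.45
tcp_pos: [0.521, -0.05, 0.1082]
tool_rot: [0.997, 0.075, -0.001, 0.0]
force: [-4.1, -0.1, 7.1]
grip_width: 0.0
grip_force: 3.1
[ 0.521  -0.05    0.1082] [-4.1266 -0.1248  7.0922]
[204 198] [285 166]
```

View pics/v3.png

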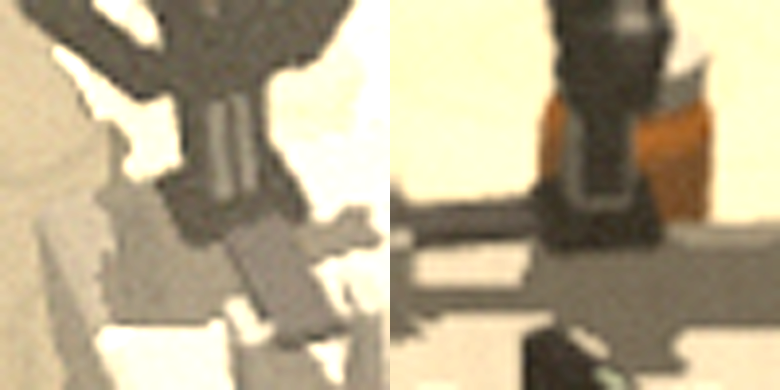

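```bash
python3 - <<'E'
from h import *
np.set_printoptions(precision=1,suppress=True)
g=cap('scene');d=cap('side')
p=[.5195,.0965,.1520]
def W(l): return Rn.from_euler('z',p[2]).apply(np.array(l)/1000)+[p[0],p[1],0]
def cr(c,q,l): return ((proj(c,W(l))-np.array(q)+25)*390/50)
for th in (.08,.12,.15,.175,.2,.23):
    a=th-.175; h=np.array([55,0,110.])
    # lever coords: along -x by s, height n above hinge line when level (top n=4, bottom -4)
    pt=lambda s,n,y:[55-s*np.cos(a)+n*np.sin(a)*-1, y, 110 - s*np.sin(a)+n*np.cos(a)]
    L=[pt(55,-4,-123),pt(95,-4,-123),pt(95,4,-123)]
    S=[pt(95,4,-123),pt(95,4,-167),pt(55,-4,-123),pt(55,-4,-167)]
    print(th,'side',cr(d,(285,166),L).ravel()+[390,0]*3,'scene',cr(g,(204,198),S).ravel())
E
```

```text
0.08 side [537.9 255.6 658.4 239.8 657.1 218.6] scene [272.9 126.8 145.9 156.3 312.3 214.9 182.4 246.6]
0.12 side [537.8 261.4 658.3 249.9 657.9 228.7] scene [273.4 135.7 146.7 165.2 312.7 220.5 183.  252.3]
0.15 side [537.5 265.8 658.  257.4 658.3 236.2] scene [273.8 142.5 147.4 172.1 313.1 224.8 183.6 256.6]
0.175 side [537.2 269.5 657.5 263.7 658.4 242.5] scene [274.2 148.2 148.  177.9 313.5 228.4 184.  260.2]
0.2 side [536.7 273.1 656.8 270.  658.3 248.8] scene [274.7 154.1 148.7 183.8 313.9 232.1 184.5 263.9]
0.23 side [536.1 277.5 655.8 277.5 658.  256.4] scene [275.4 161.2 149.5 190.9 314.5 236.5 185.2 268.4]
```

The picture shows the lever near level: the pad's lower edge runs (540,248)–(660,245), as predicted for about 0.175 rad. The force suggests 0.14–0.18 rad, so I add 1 mm and hold.

```bash
python3 -m pendant '{"commands": [[[0,0,1],0,0],[[0,0,0],0,0],[[0,0,0],0,0],[[0,0,0],0,0],[[0,0,0],0,0],[[0,0,0],0,0],[[0,0,0],0,0],[[0,0,0],0,0],[[0,0,0],0,0],[[0,0,0],0,0]]}' 30
python3 - <<'E'
from plant import bot
print(bot.observe()['force']); print(bot.sign_off())
E
```

```text
clock: 19.9
tcp_pos: [0.521, -0.05, 0.1072]
tool_rot: [0.997, 0.075, -0.001, 0.0]
force: [-5.5, -1.1, 6.7]
grip_width: 0.004
grip_force: 3.2
[-5.52920409 -1.10127154  6.72347917]
the job is handed in; nothing more can be done
None
```

I turned the dial past its click and let it go, then pressed the lever to about level (estimated 0.15–0.19 rad) with about 7 N and held it there, and handed the job in at 19.9 s; no verdict came back.

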